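Roll the long core pin onto the datum line

TASK

Two plain steel core pins lie on the white inspection board, one on each side of the black line. With the fingertips, without picking it up, push on the long pin so that it rolls over the board and comes to rest on the line, its full length centred over the line and parallel to it. Leave the short pin and everything else where it is.

Things in the scene. Friction and masses are not known exactly. Their poses are not given: they have to be found in the camera images.
- board: white plastic inspection board fixed to the bench, 250 x 320 mm, 10 mm thick, with a metal lip 6 mm high and 10 mm wide along its two short ends (+y and -y). Origin at the centre of its underside, z up; its y axis runs along its 320 mm length, which is the way the pins roll
- line_mid (a point): middle of the straight black line on the board's top face (10 mm above the bench), 170 mm long, 4 mm wide, flush (nothing to feel). x runs along the line, y across it, z up. It crosses the board's width near its middle; the pins lie one on either side of it, roughly parallel to it (within 3 degrees)
- long_pin_center (a point): middle of the LONG core pin: steel cylinder lying on the board, diameter 30, length 120 mm, 0.4 to 0.75 kg. Point on its axis, 15 mm above the board's top; x is the pin's axis, y and z turn as it rolls. Starts 5.5 to 10.5 cm from the line, either side. Slight rolling resistance: from a slow roll it stops within mm. A fingertip pressed on its top and moved sideways rolls it half as far as the tip moves
- short_pin_center (a point): middle of the SHORT core pin: the same steel cylinder, diameter 30 mm but only 70 mm long, lying on the other side of the line. Same kind of frame. To be left alone
- acrylic_block: clear acrylic block, 30 x 80 x 22 mm, lying on the board near its far long edge; origin at the centre of its underside. To be left alone
- collar: green plastic ring, 28 mm across, 12 mm high, lying on the board near its edge towards the robot; origin at the centre of its underside. To be left alone
- bottle: white plastic bottle, 52 mm across, 120 mm high, standing on the bench off the board's -y end; origin at the centre of its underside. To be left alone
- acrylic_plate: clear acrylic slab, 100 x 70 x 24 mm, lying on the bench off the board's +y end; origin at the centre of its underside. To be left alone
- cup: open steel cup, 68 mm across, 60 mm high, standing on the bench off the board's -y end; origin at the centre of its underside. To be left alone
- syringe: empty plastic syringe lying on the bench off the board's +y end, about 125 mm long, 34 mm wide, 22 mm high; origin on the bench under its barrel, its x axis along the barrel. To be left alone
- long_pin: the LONG core pin itself; its origin is on its surface and turns with it, so use long_pin_center for where it is
Mind the look-alikes: they are no part of the job. Leave any brown or yellow look-alike of the long_pin alone.

How it is judged:
By the outcome, as a careful person would: the job done as asked, in the order asked, and still so for the second after the job is handed in, with the robot touching nothing.
It also fails if it takes over 58 s, if anything falls off the work surface, if the arm or the gripper's body presses on something with over 40 N, if the wrist force passes 120 N, or if a joint passes its speed limit or range.

ROBOT

A 7-joint arm with a two-finger parallel gripper is mounted at the origin on the work surface. World frame = base frame: x ahead of the robot, y to its left, z up, the work surface at z = 0. Lengths are in m, angles in rad, forces in N, time in s.
With the tool pointing down it reaches from about 0.425 to 0.925 m from the base axis. Payload 6.8 kg.
Tool frame: the origin (TCP) lies at the very end of the fingers, on their centre line; the grasp point (between the pads) lies 19 mm behind it; z points along the fingers, y is the line along which they close (so a half turn about z gives the same grasp; the last joint's range is limited). The gripper opens to 85 mm and grips with 20 to 120 N. Pads are 22 mm wide; open, the fingers measure 114 mm over their backs; the gripper's body (76 mm by 85 mm) begins 54 mm behind the grasp point. The pads swing forward as they close: fully open they stand 13 mm farther back than shut.
Start: joints at [-1.295, 0.477, 0.022, 1.555, -0.011, 1.109, -0.083], TCP at [0.253, 0.626, 0.231] pointing down, gripper open.
Joint ranges: [-2.96, 2.96], [-0.34, 2.1], [-1.41, 1.46], [0.24, 2.44], [-1.37, 4.51], [0.17, 1.92], [-2.96, 2.96]. Speed limits (rad/s): [2.39, 2.39, 3.14, 3.14, 3.14, 3.14, 3.14].

INTERFACE

Orientations are given as a rotation vector (axis times angle).
In Python, from bench import monitor, optics, r gives the robot as it stands.
- The arm moves only by the shell command python3 -m crank 'ROWS' [OPENING] [FORCE]. ROWS is JSON, a list of rows, each a list of 2 entries, a list of its own where there are three numbers: the shift along the tool's x, y, z in cm, then the turn, a rotation vector about the tool's x, y, z in rad. A call has 1 to 5 rows; each row shifts and turns the commanded pose from where the row before left it, along the tool's axes as they then stand; what a row does not reach is not made up. A row lasts 1/10 s, in which the tool goes at most 50 mm and 8.59 degrees, less where a joint would pass 70% of its speed; a pose out of reach is approached as far as the arm can. A call is refused whole if a number of a shift passes 5 or a number of a turn 0.15, either way. A call with a gripper value outside its range is refused whole. OPENING is the finger opening in cm, from 0 to 8.54, set as the call begins (- or left out, the last holds). The fingers move at their own pace and stop on an object; FORCE is the grip in N (left out, the last holds). Time passes only in rows, so rows that do not move let the fingers close. It gives the time, the measured TCP pose, the force, the opening and the grip force at its end, in the units of the state.
- monitor.get_obs(): the state, without advancing time (a new reading comes with each control period).
- optics.grab_frame(name): name is "side" or "top"; returns (picture, depth): 400x640x3 uint8, red, green, blue; 400x640 float32, m along the optical axis (not along the pixel's ray), 0 where there is no reading.
- optics.camera_model(name): a dict with "vertical_fov" (degrees; the focal length in pixels is half the picture's height over the tangent of half this angle, whatever the lens; pixels are square), "cx", "cy" (the principal point, pixels), "D" ([k1, k2, p1, p2, k3] as OpenCV has them; the pictures are not rectified), "R" (3x3) and "t" (3): a world point X has camera coordinates R X + t. Camera axes: x right, y down, z forward; pixel columns grow to the right and rows downward; lengths in m; the calibration is good to about 2 mm. A picture is of the moment at which its call begins. camera_model takes no time and is no camera call.
- r.hand_in(): hands the job in; it is judged then, once.
The state is a dict: "clock": time; "joints": joint angles; "qvel": joint speeds; "tau": joint torques, N m; "tcp_pos": TCP position; "orientation": TCP orientation; "contact_force": force on the tool from outside, world axes, zero at the start; "moment": the same for the moment, N m; "grip_width": finger opening in m; "gripper_force": force on a finger pad.
Only numpy, scipy, OpenCV 4.12 (cv2) and the standard library are available. Lean on these libraries where they do the work, as an engineer would, in place of code of your own. Each camera call takes 0.05 s, during which the arm holds its last target. There are 200 camera calls.

## Working session

There is one attempt and no reset: what is moved stays moved. The work goes in short steps, Python scripts to look and compute and a shell command to move; the robot and the scene stay as the last step left them, time stands still between calls to the robot, and variables do not carry over. Pictures are saved under pics/ and viewed, at most 13 in all, crops included, and the job is handed in when it is done.

```bash
mkdir -p pics; ls
cat > h.py <<'E'
from bench import monitor, optics, r
import numpy as np, cv2
def grab(n):
    p,d=optics.grab_frame(n); np.savez(f'/tmp/{n}.npz',p=p,d=d); return p,d
def K(n):
    m=optics.camera_model(n); f=200/np.tan(np.radians(m['vertical_fov'])/2)
    return np.array([[f,0,m['cx']],[0,f,m['cy']],[0,0,1.]]),np.array(m['D'],float),np.array(m['R']),np.array(m['t'])
def plane(n,uv,z):
    k,D,R,t=K(n); q=cv2.undistortPoints(np.array(uv,float).reshape(-1,1,2),k,D)[:,0]
    d=np.c_[q,np.ones(len(q))]@R; c=-R.T@t
    return c+d*((z-c[2])/d[:,2])[:,None]
E
python3 - <<'E'
from h import *
for n in('top','side'):
    p,d=grab(n); cv2.imwrite(f'pics/{n}0.png',p[:,:,::-1]); k,D,R,t=K(n); print(n,-R.T@t,R[2],k[0,0])
s=monitor.get_obs(); print(s['clock'],s['tcp_pos'],s['orientation'],s['contact_force'],s['grip_width'])
E
```

```text
pics
top [ 0.45726803 -0.06711057  1.09971409] [ 0.08736509  0.00767358 -0.99614681] 388.6067728814713
side [ 0.29039282 -0.65494371  0.60786065] [ 0.28764181  0.69314891 -0.66091359] 378.77693417291056
0.1 [0.25256609 0.62541097 0.23043476] [-5.99160422e-01 -3.08371402e+00  2.50855523e-03] [-0.21554782  0.48747385 -0.45757332] 0.08546544195286687
```

View pics/top0.png

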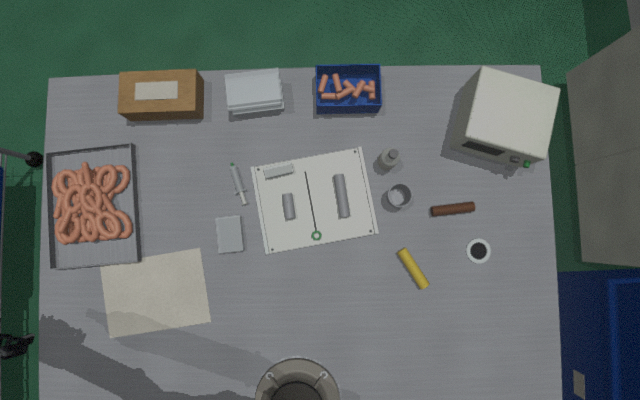

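View pics/side0.png

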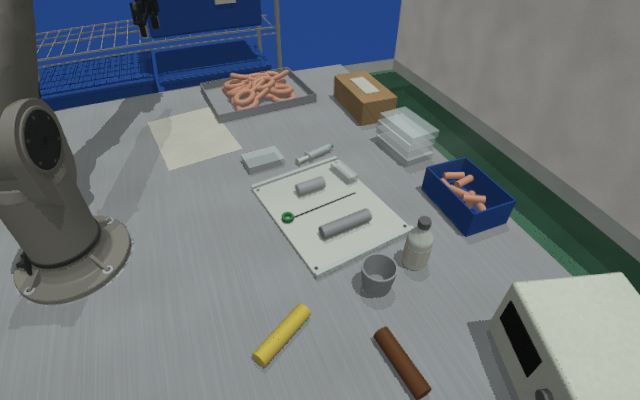

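The top view shows four cylinders: grey long pin at (341,196), grey short pin at (288,207), brown look-alike at (453,209) and yellow look-alike at (412,268). The long grey one on the board, right of the line (307,172)-(317,236), fits the description. I'll confirm it in an enlarged crop.

Run:
```python
from h import *
p=np.load('/tmp/top.npz')['p'];c=p[140:260,245:385]
cv2.imwrite('pics/c1.png',cv2.resize(c,None,fx=5,fy=5,interpolation=cv2.INTER_CUBIC)[:,:,::-1])
p=np.load('/tmp/side.npz')['p'];c=p[150:275,245:415]
cv2.imwrite('pics/c2.png',cv2.resize(c,None,fx=4.7,fy=4.7,interpolation=cv2.INTER_CUBIC)[:,:,::-1])
```

```text
(no output)
```

View pics/c1.png

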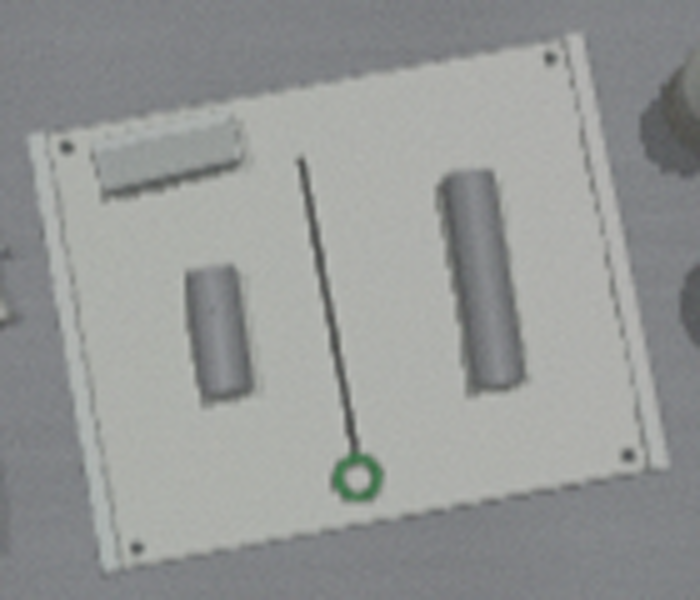

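View pics/c2.png

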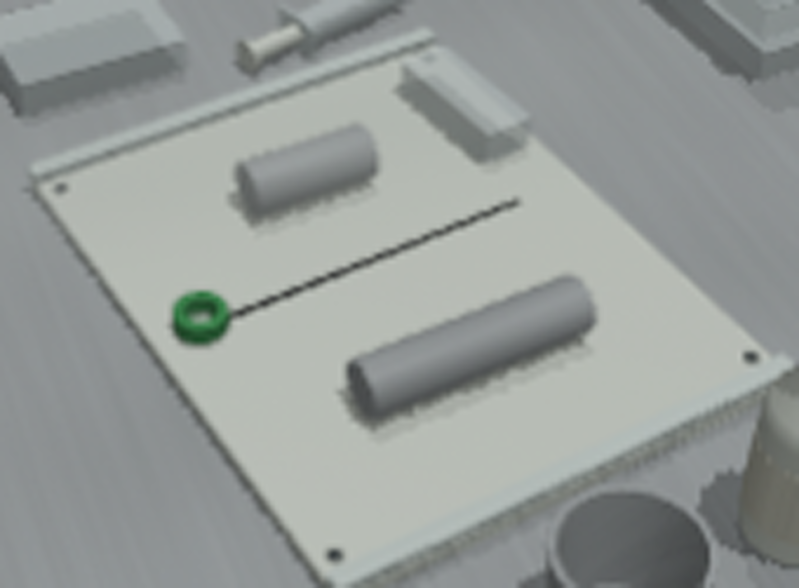

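The crops confirm the grey long pin: c1 shows it from (468,170) to (498,388), right of the line, which runs from (301,158) to (356,455). The collar sits near the line's lower end at (357,477).

```bash
cat >> h.py <<'E'
def cloud(n,u0,u1,v0,v1):
    z=np.load(f'/tmp/{n}.npz'); d=z['d']; k,D,R,t=K(n)
    v,u=np.mgrid[v0:v1,u0:u1]; u=u.ravel();v=v.ravel(); dd=d[v,u]; o=dd>0; u,v,dd=u[o],v[o],dd[o]
    q=cv2.undistortPoints(np.c_[u,v].astype(float).reshape(-1,1,2),k,D)[:,0]
    return (np.c_[q,np.ones(len(q))]*dd[:,None]-t)@R, np.c_[u,v]
def line_fit(n,uv):  # refine line ends->fit dark pixels
    pass
def c1(x,y): return (245+(x+.5)/5-.5,140+(y+.5)/5-.5)
def c2(x,y): return (245+(x+.5)/4.7-.5,150+(y+.5)/4.7-.5)
E
python3 - <<'E'
from h import *
np.set_printoptions(precision=4,suppress=True)
for n,P in(('top',[c1(301,157),c1(329,307),c1(355,453),c1(39,140),c1(575,38),c1(657,466),c1(110,565)]),('side',[c2(519,201),c2(375,259),c2(232,315),])):
    print(n,plane(n,P,.01))
for n,b in(('top',(328,356,168,225)),('side',(312,378,202,245)),('top',(280,300,188,225))):
    X,uv=cloud(n,*b); m=(X[:,2]>.024)&(X[:,2]<.05); Q=X[m]
    c=Q[:,:2].mean(0); w=np.linalg.svd(Q[:,:2]-c)[2][0] if len(Q)<5000 else 0; w*=np.sign(w[0])
    a=(Q[:,:2]-c)@w; print(n,len(Q),c,np.degrees(np.arctan2(w[1],w[0])),c+w*np.percentile(a,[1,99])[:,None],'zmax',np.percentile(Q[:,2],97),'mid',c+w*(np.percentile(a,[1,99]).mean()))
# ends on top image
print('pin silhouette top', plane('top',[c1(443,176),c1(494,172),c1(523,383),c1(474,388)],.025))
print('collar',plane('top',[c1(357,477)],.022))
E
```

```text
top [[ 0.6334 -0.033   0.01  ]
 [ 0.5478 -0.0471  0.01  ]
 [ 0.4656 -0.06    0.01  ]
 [ 0.6467  0.116   0.01  ]
 [ 0.6986 -0.1905  0.01  ]
 [ 0.4546 -0.2287  0.01  ]
 [ 0.406   0.078   0.01  ]]
side [[ 0.6354 -0.0338  0.01  ]
 [ 0.5487 -0.0481  0.01  ]
 [ 0.4691 -0.0603  0.01  ]]
top 457 [ 0.5593 -0.1329] 7.283035112602737 [[ 0.5013 -0.1404]
 [ 0.6178 -0.1255]] zmax 0.04082417252088316 mid [ 0.5596 -0.1329]
side 653 [ 0.5571 -0.1417] 6.579376433533044 [[ 0.5016 -0.1481]
 [ 0.6191 -0.1345]] zmax 0.0404036522906103 mid [ 0.5604 -0.1413]
top 270 [0.5336 0.0137] 6.051816286035724 [[0.4993 0.0101]
 [0.5683 0.0174]] zmax 0.040989831199495876 mid [0.5338 0.0137]
pin silhouette top [[ 0.6185 -0.1125  0.025 ]
 [ 0.6201 -0.141   0.025 ]
 [ 0.502  -0.1538  0.025 ]
 [ 0.4999 -0.1266  0.025 ]]
collar [[ 0.4522 -0.0609  0.022 ]]
```

```bash
cat >> h.py <<'E'
from scipy.spatial.transform import Rotation as Ro
M=np.array([.5505,-.0469]); A=np.radians(9.1); U=np.array([np.cos(A),np.sin(A)]); N=np.array([-U[1],U[0]])
def lf(p): p=np.atleast_2d(p)[:,:2]-M; return np.c_[p@U,p@N]*1000   # mm along, across line
def togo(a,n,z):  # target in line frame mm, z m -> tool-axes shift cm, turn rad
    s=monitor.get_obs(); R=Ro.from_rotvec(s['orientation']); T=Ro.from_matrix(np.c_[np.r_[N,0],np.r_[U,0],[0,0,-1.]])
    p=np.r_[M+a/1000*U+n/1000*N,z]
    print('t',s['clock'],'lf',lf(s['tcp_pos']).round(1),'z',round(s['tcp_pos'][2],4),'F',np.round(s['contact_force'],1))
    print('shift cm now',(R.inv().apply(p-s['tcp_pos'])*100).round(2),'after turn',(T.inv().apply(p-s['tcp_pos'])*100).round(2),'turn',(R.inv()*T).as_rotvec().round(4))
E
python3 - <<'E'
from h import *
np.set_printoptions(precision=1,suppress=True)
print('pin',lf([[.560,-.1335]]))
for nm,b in(('bottle',(374,402,145,178)),('cup',(383,413,180,215))):
    X,_=cloud('top',*b); Q=X[X[:,2]>.045]; l=lf(Q); print(nm,np.percentile(l,[2,50,98],axis=0),Q[:,2].max()*1000)
togo(-4,-150,.2)
E
python3 -m crank '[[[0,0,0],[0,0,0.15]],[[0,0,0],[0,0,0.15]],[[0,0,0],[0,0,0.15]],[[0,0,0],[0,0,0.15]],[[0,0,0],[0,0,0.15]]]'
python3 -m crank '[[[0,0,0],[0,0,0.15]],[[0,0,0],[0,0,0.13]],[[0,0,0],[0,0,0]]]'
python3 -c "
from h import *
togo(-4,-150,.2)"
```

```text
pin [[ -4.3 -87. ]]
bottle [[  46.1 -250.3]
 [  65.  -224.4]
 [  92.2 -206.9]] 121.9664437701309
cup [[ -65.8 -272.5]
 [ -31.8 -249.9]
 [  -2.2 -208.3]] 63.66106281309758
t 0.1 lf [[-187.9  711. ]] z 0.2304 F [-0.2  0.5 -0.5]
shift cm now [-60.2 -64.2   3.1] after turn [-86.1  18.4   3. ] turn [-0.  0.  1.]
clock: 0.6
tcp_pos: [0.2526, 0.6256, 0.2308]
orientation: [1.695, 2.645, -0.001]
contact_force: [0.3, -0.1, -0.1]
grip_width: 0.0856
gripper_force: 0.0
clock: 0.9
tcp_pos: [0.2525, 0.6256, 0.2307]
orientation: [2.041, 2.387, -0.001]
contact_force: [0.9, 0.6, 0.6]
grip_width: 0.0852
gripper_force: 0.0
t 0.9 lf [[-187.9  711.2]] z 0.2307 F [0.9 0.6 0.6]
shift cm now [-86.07  18.63   3.17] after turn [-86.12  18.39   3.07] turn [-0.0002  0.0011 -0.0027]
```

```bash
python3 -m crank '[[[-4.6,1,0.1],[0,0,0]],[[-4.6,1,0.1],[0,0,0]],[[-4.6,1,0.1],[0,0,0]],[[-4.6,1,0.1],[0,0,0]],[[-4.6,1,0.1],[0,0,0]]]' | head -3
python3 -m crank '[[[-4.6,1,0.1],[0,0,0]],[[-4.6,1,0.1],[0,0,0]],[[-4.6,1,0.1],[0,0,0]],[[-4.6,1,0.1],[0,0,0]],[[-4.6,1,0.1],[0,0,0]]]' | head -3
python3 -m crank '[[[-4.6,1,0.1],[0,0,0]],[[-4.6,1,0.1],[0,0,0]],[[-4.6,1,0.1],[0,0,0]],[[-4.6,1,0.1],[0,0,0]],[[-4.6,1,0.1],[0,0,0]]]' | head -3
python3 -m crank '[[[-4.6,1,0.1],[0,0,0]],[[-4.6,1,0.1],[0,0,0]],[[0,0,0],[0,0,0]]]' | head -3
python3 -c "
from h import *
togo(-4,-124,.06)"
```

```text
clock: 1.4
tcp_pos: [0.3385, 0.4046, 0.2262]
orientation: [2.035, 2.393, 0.0]
clock: 1.9
tcp_pos: [0.4237, 0.1853, 0.2214]
orientation: [2.035, 2.393, 0.001]
clock: 2.4
tcp_pos: [0.5091, -0.0339, 0.2164]
orientation: [2.035, 2.393, 0.001]
clock: 2.7
tcp_pos: [0.5435, -0.1276, 0.2147]
orientation: [2.045, 2.38, -0.004]
t 2.7 lf [[-19.7 -78.5]] z 0.2147 F [ 0.1  0.4 -0.2]
shift cm now [-4.46  1.59 15.49] after turn [-4.55  1.57 15.47] turn [ 0.0007  0.0046 -0.0075]
```

```bash
python3 -m crank '[[[-4.5,1.6,0],[0,0,-0.007]],[[0,0,4],[0,0,0]],[[0,0,4],[0,0,0]],[[0,0,4],[0,0,0]],[[0,0,3.5],[0,0,0]]]' | head -3
python3 -m crank '[[[0,0,1.5],[0,0,0]],[[0,0,0],[0,0,0]]]' | head -3
python3 - <<'E'
from h import *
togo(-4,-124,.02)
p,d=grab('side');c=p[150:275,270:440]
cv2.imwrite('pics/c3.png',cv2.resize(c,None,fx=4.7,fy=4.7,interpolation=cv2.INTER_CUBIC)[:,:,::-1])
E
```

```text
clock: 3.2
tcp_pos: [0.5651, -0.161, 0.0572]
orientation: [-2.026, -2.399, 0.001]
clock: 3.4
tcp_pos: [0.5643, -0.1611, 0.0425]
orientation: [-2.027, -2.395, 0.003]
t 3.4 lf [[  -4.4 -115. ]] z 0.0425 F [-0.4  0.4  0.1]
shift cm now [-0.91  0.05  2.25] after turn [-0.9   0.04  2.25] turn [-0.0038 -0.0015  0.0072]
```

View pics/c3.png

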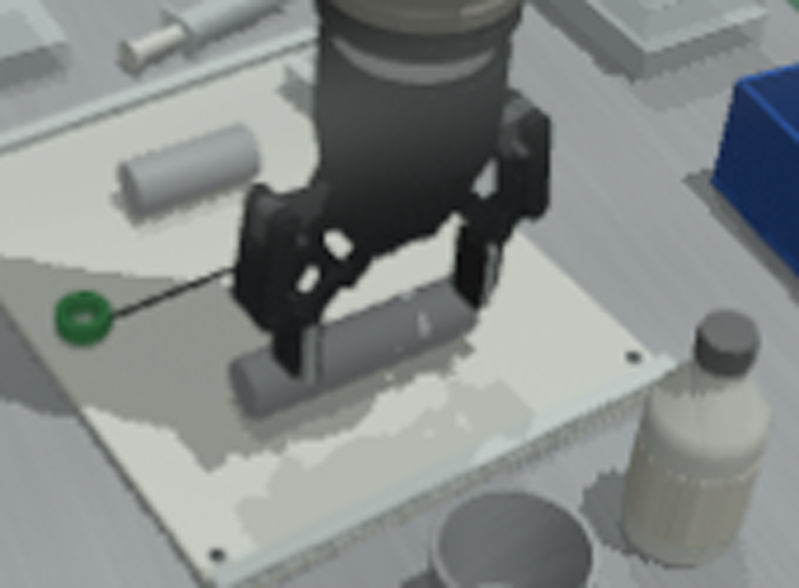

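The picture shows the tips at c3 (310,380) and (482,305), still above or just behind the pin. The depth data will tell where the tips really are.

Run:
```python
from h import *
np.set_printoptions(precision=1,suppress=True)
X,uv=cloud('side',324,385,185,240); l=np.c_[lf(X),X[:,2]*1000]
# grey pad faces near side at n about -126, z>45
for z0 in range(44,84,4):
    m=(l[:,2]>z0)&(l[:,2]<=z0+4)
    for s in(-1,1):
        q=l[m&((l[:,0]+4)*s>25)&(abs(l[:,0]+4)<75)]
        if len(q):print(z0,s,len(q),np.percentile(q[:,0],[5,95]),np.percentile(q[:,1],[5,95]))
```

```text
52 1 1 [36.8 36.8] [-106.8 -106.8]
56 -1 5 [-56.5 -51.6] [-125.6 -119.8]
56 1 9 [35.4 36.7] [-120.  -104.6]
60 -1 8 [-61.1 -49.4] [-125.7 -119.2]
60 1 11 [35.5 39.2] [-125.7 -105.1]
64 -1 12 [-62.2 -50.3] [-126.6 -114.2]
64 1 17 [35.3 49.3] [-126.  -106.4]
68 -1 14 [-63.5 -53.6] [-126.4 -109.8]
68 1 12 [35.3 45.1] [-125.5 -108.5]
72 -1 19 [-63.  -50.2] [-126.3 -108.9]
72 1 13 [35.3 42.1] [-125.3 -104.8]
76 -1 13 [-63.3 -51.6] [-125.7 -111.1]
76 1 16 [35.4 45.7] [-126.2 -107.7]
80 -1 15 [-62.6 -50.8] [-127.1 -114.2]
80 1 15 [35.1 48.9] [-125.2 -106.1]
```

```bash
python3 -m crank '[[[-0.8,0,0],[0,0,0.007]],[[0,0,0],[0,0,0]],[[0,0,1.2],[0,0,0]],[[0,0,1.2],[0,0,0]],[[0,0,1],[0,0,0]]]' | head -4
python3 -m crank '[[[0,0,0],[0,0,0]],[[0,0,0],[0,0,0]]]' | head -4
python3 -c "
from h import *
togo(-4,-26,.007)"
```

```text
clock: 3.95
tcp_pos: [0.5667, -0.1692, 0.0091]
orientation: [-2.039, -2.389, 0.0]
contact_force: [-0.0, 0.3, 0.2]
clock: 4.15
tcp_pos: [0.5666, -0.1697, 0.0097]
orientation: [-2.04, -2.388, 0.001]
contact_force: [-0.3, 0.7, 0.1]
t 4.15 lf [[  -3.5 -123.8]] z 0.0097 F [-0.3  0.7  0.1]
shift cm now [ 9.78 -0.07  0.27] after turn [ 9.78 -0.05  0.27] turn [-0.0012 -0.0003 -0.0018]
```

```bash
python3 -m crank '[[[0.3,0,0.2],[0,0,0]],[[0.3,0,0],[0,0,0]],[[0.2,0,0],[0,0,0]],[[0.2,0,0],[0,0,0]],[[0.2,0,0],[0,0,0]]]' | sed -n 2,4p
python3 -m crank '[[[0.2,0,0],[0,0,0]],[[0.2,0,0],[0,0,0]],[[0.2,0,0],[0,0,0]],[[0.2,0,0],[0,0,0]],[[0.2,0,0],[0,0,0]]]' | sed -n 2,4p
python3 -m crank '[[[0.3,0,0],[0,0,0]],[[0.3,0,0],[0,0,0]],[[0.3,0,0],[0,0,0]],[[0.3,0,0],[0,0,0]],[[0.3,0,0],[0,0,0]]]' | sed -n 2,4p
python3 -m crank '[[[0.2,0,0],[0,0,0]],[[0.1,0,0],[0,0,0]],[[0.1,0,0],[0,0,0]],[[0,0,0],[0,0,0]],[[0,0,0],[0,0,0]]]' | sed -n 2,4p
python3 - <<'E'
from h import *
togo(-4,-26,.007)
p,d=grab('side');c=p[150:275,270:440]
cv2.imwrite('pics/c4.png',cv2.resize(c,None,fx=4.7,fy=4.7,interpolation=cv2.INTER_CUBIC)[:,:,::-1])
E
```

```text
tcp_pos: [0.5654, -0.1578, 0.0085]
orientation: [2.04, 2.388, 0.0]
contact_force: [0.5, -1.1, 1.6]
tcp_pos: [0.5636, -0.1478, 0.0083]
orientation: [-2.04, -2.389, -0.0]
contact_force: [0.0, -0.5, 1.1]
tcp_pos: [0.5612, -0.1329, 0.0083]
orientation: [-2.04, -2.389, -0.0]
contact_force: [0.3, -0.9, -0.2]
tcp_pos: [0.5606, -0.1292, 0.0082]
orientation: [-2.04, -2.389, 0.0]
contact_force: [-0.2, -0.9, -0.3]
t 6.15 lf [[ -3.1 -82.8]] z 0.0082 F [-0.2 -0.9 -0.3]
shift cm now [ 5.68 -0.1   0.12] after turn [ 5.68 -0.09  0.12] turn [-0.0002 -0.0002 -0.0018]
```

View pics/c4.png

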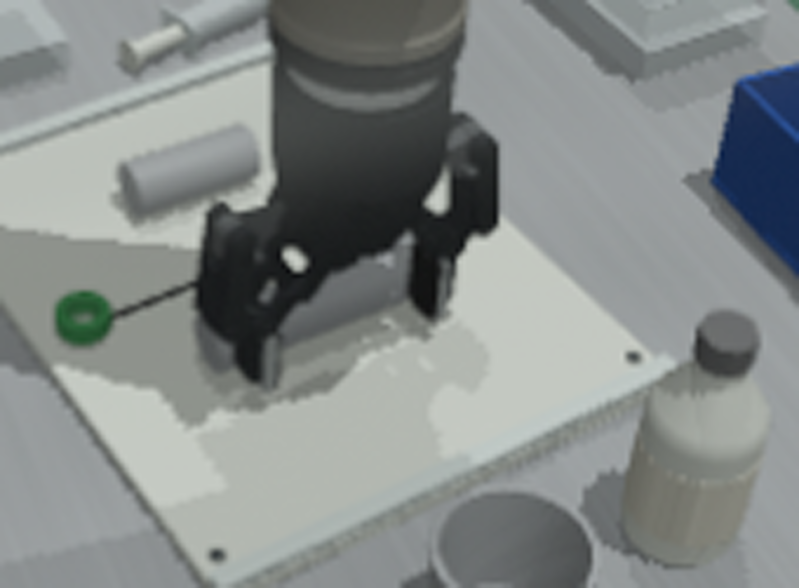

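The picture shows the pin ahead of both fingers and still parallel, spanning about (210,350) to (410,250). I'll measure its place between the fingers.

```bash
cat >> h.py <<'E'
from scipy.optimize import least_squares
def pinfit(n,n0,n1,a0=-75,a1=75):  # fit horizontal cylinder r15, z .025 in line frame
    X,_=cloud(n,245,385,140,275); l=np.c_[lf(X),X[:,2]*1000]
    q=l[(l[:,2]>19)&(l[:,2]<43)&(l[:,0]>a0)&(l[:,0]<a1)&(l[:,1]>n0)&(l[:,1]<n1)]
    f=lambda p:np.hypot(q[:,1]-p[0]-p[1]*q[:,0],q[:,2]-25-p[2])-15
    s=least_squares(f,[np.median(q[:,1]),0,0],loss='soft_l1',f_scale=1.5)
    k=abs(f(s.x))<3
    print(n,len(q),k.sum(),'n0 %.1f tilt %.2fdeg dz %.1f'%(s.x[0],np.degrees(np.arctan(s.x[1])),s.x[2]),'ends',np.percentile(q[k,0],[1,99]).round(1))
E
python3 - <<'E'
from h import *
pinfit('side',-75,-15,-38,32)
grab('top'); pinfit('top',-90,-15)
E
```

```text
side 245 243 n0 -54.9 tilt -1.32deg dz -0.4 ends [-31.6  31.5]
  return _methods._mean(a, axis=axis, dtype=dtype,
  ret = ret.dtype.type(ret / rcount)
Traceback (most recent call last):
  File "h.py", line 34, in pinfit
    s=least_squares(f,[np.median(q[:,1]),0,0],loss='soft_l1',f_scale=1.5)
ValueError: Initial guess is outside of provided bounds
```

```bash
python3 -m crank '[[[0.2,0,0],[0,0,0]],[[0.2,0,0],[0,0,0]],[[0.2,0,0],[0,0,0]],[[0.2,0,0],[0,0,0]],[[0.2,0,0],[0,0,0]]]' | sed -n 2,4p
python3 -m crank '[[[0.2,0,0],[0,0,0]],[[0.2,0,0],[0,0,0]],[[0.2,0,0],[0,0,0]],[[0.2,0,0],[0,0,0]],[[0.2,0,0],[0,0,0]]]' | sed -n 4p
python3 -m crank '[[[0.2,0,0],[0,0,0]],[[0.2,0,0],[0,0,0]],[[0.2,0,0],[0,0,0]],[[0.2,0,0],[0,0,0]],[[0.2,0,0],[0,0,0]]]' | sed -n 4p
python3 -m crank '[[[0.2,0,0],[0,0,0]],[[0.2,0,0],[0,0,0]],[[0.2,0,0],[0,0,0]],[[0.1,0,0],[0,0,0]],[[0.1,0,0],[0,0,0]]]' | sed -n 4p
python3 -m crank '[[[0.1,0,0],[0,0,0]],[[0.1,0,0],[0,0,0]],[[0.1,0,0],[0,0,0]],[[0.1,0,0],[0,0,0]],[[0.1,0,0],[0,0,0]]]' | sed -n 4p
python3 -m crank '[[[0,0,0],[0,0,0]],[[0,0,0],[0,0,0]],[[0,0,0],[0,0,0]],[[0,0,0],[0,0,0]]]' | sed -n 4p
python3 - <<'E'
from h import *
togo(-4,-26,.007)
grab('side'); pinfit('side',-30,25,-38,32)
E
```

```text
tcp_pos: [0.5591, -0.1191, 0.0083]
orientation: [-2.04, -2.389, -0.0]
contact_force: [1.2, -0.8, -0.4]
contact_force: [0.5, -0.6, 0.5]
contact_force: [-0.6, -0.7, 0.5]
contact_force: [-0.6, -0.5, 0.8]
contact_force: [-0.1, -0.5, 0.6]
contact_force: [0.1, 0.5, -1.0]
t 9.15 lf [[ -3.  -39.9]] z 0.0083 F [ 0.1  0.5 -1. ]
shift cm now [ 1.39 -0.11  0.13] after turn [ 1.39 -0.1   0.13] turn [-0.0001 -0.0001 -0.0018]
side 254 253 n0 -11.6 tilt -1.37deg dz -0.5 ends [-32.6  31.3]
```

```bash
python3 -m crank '[[[-1,0,0],[0,0,0]],[[-1,0,0],[0,0,0]],[[0,0,-5],[0,0,0]],[[0,0,-5],[0,0,0]],[[0,0,-5],[0,0,0]]]' | sed -n 4p
python3 -m crank '[[[5,0,0],[0,0,0]],[[5,0,0],[0,0,0]],[[5,0,0],[0,0,0]],[[5,0,0],[0,0,0]],[[5,0,0],[0,0,0]]]' | sed -n 4p
python3 -m crank '[[[5,0,0],[0,0,0]],[[5,0,0],[0,0,0]],[[0,0,0],[0,0,0]]]' | sed -n 2p
python3 - <<'E'
from h import *
togo(-4,-60,.16)
for n in('side','top'):
    grab(n); pinfit(n,-30,25)
p=np.load('/tmp/side.npz')['p'][150:275,245:415]
cv2.imwrite('pics/c5.png',cv2.resize(p,None,fx=4.7,fy=4.7,interpolation=cv2.INTER_CUBIC)[:,:,::-1])
p=np.load('/tmp/top.npz')['p'][140:260,245:385]
cv2.imwrite('pics/c6.png',cv2.resize(p,None,fx=5,fy=5,interpolation=cv2.INTER_CUBIC)[:,:,::-1])
E
```

```text
contact_force: [1.5, -0.4, -0.3]
contact_force: [1.3, -0.4, -0.3]
tcp_pos: [0.5009, 0.2471, 0.1581]
t 10.5 lf [[ -2.5 298.2]] z 0.1581 F [ 0.6 -0.3 -0.4]
shift cm now [-35.82  -0.47  -0.3 ] after turn [-35.82  -0.15  -0.19] turn [ 0.0003 -0.003   0.0088]
side 635 606 n0 -11.5 tilt -1.51deg dz -0.5 ends [-61.4  56.9]
top 468 438 n0 -10.2 tilt -1.86deg dz -1.2 ends [-60.9  56.1]
```

View pics/c5.png

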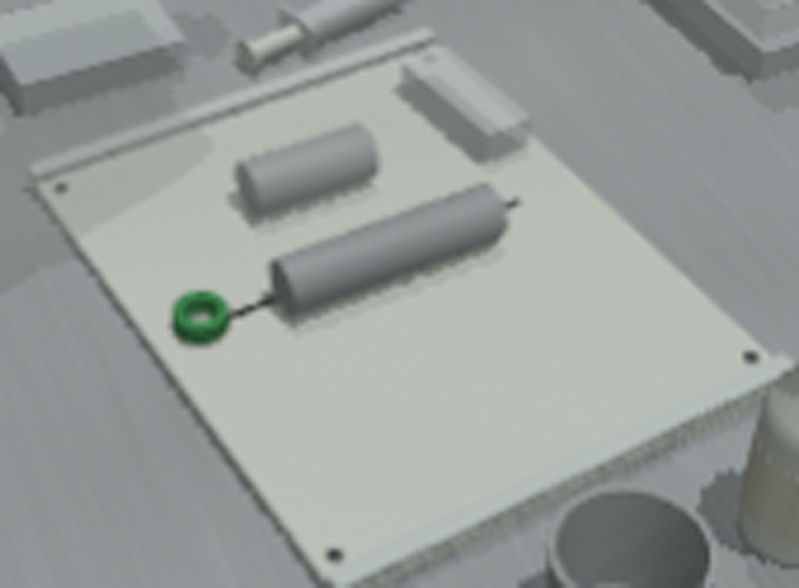

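View pics/c6.png

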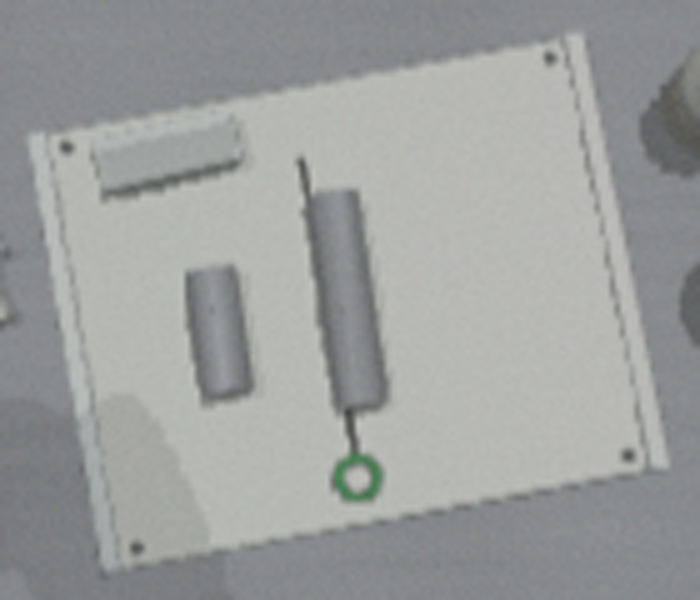

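c6 shows the pin just right of the line, centre about (348,300), and still tilted. The line comes out at (348,410) at the near end and at (307,190) at the far end. So the pin sits about 11 mm short and 1.5-2° clockwise of the line. I'll straddle it diagonally with the open fingertips, which fixes both the angle and the offset.

```bash
python3 -m crank '[[[-5,0,0],[0,0,0.149]],[[0,0,0],[0,0,0.149]],[[0,0,0],[0,0,0.149]],[[0,0,0],[0,0,0.149]],[[0,0,0],[0,0,0.146]]]' | sed -n 2p
python3 -m crank '[[[0,0,0],[0,0,0]]]' | sed -n 2p
cat >> h.py <<'E'
def cage(a,n,z,th):
    s=monitor.get_obs(); R=Ro.from_rotvec(s['orientation']); T=Ro.from_matrix(np.c_[np.r_[N,0],np.r_[U,0],[0,0,-1.]])*Ro.from_rotvec([0,0,np.radians(th)])
    p=np.r_[M+a/1000*U+n/1000*N,z]; g=(T.inv()*R).as_rotvec()
    print('t',s['clock'],'lf',lf(s['tcp_pos']).round(1),'z',round(s['tcp_pos'][2],4),'theta',round(th+np.degrees(g[2]),2),'F',np.round(s['contact_force'],1),'M',np.round(s['moment'],2))
    print('shift cm',(R.inv().apply(p-s['tcp_pos'])*100).round(2),'turn',(R.inv()*T).as_rotvec().round(4),'q',np.round(s['joints'],2))
E
python3 -c "
from h import *
cage(-2,-11,.158,42)"
```

```text
tcp_pos: [0.5109, 0.1867, 0.1586]
tcp_pos: [0.5107, 0.1872, 0.1584]
t 11.2 lf [[ -2.3 237.5]] z 0.1584 theta 42.9 F [-0.6 -0.2 -0.8] M [-0.05 -0.03 -0.08]
shift cm [-18.18  16.94   0.07] turn [ 0.0008  0.0007 -0.0158] q [-1.08  0.44  0.79  1.98 -0.4   0.88 -0.66]
```

```bash
python3 -m crank '[[[-3,2.8,0],[0,0,0]],[[-3,2.8,0],[0,0,0]],[[-3,2.8,0],[0,0,0]],[[-3,2.8,0],[0,0,0]],[[-3,2.8,0],[0,0,0]]]' | sed -n 2p
python3 -m crank '[[[-3,2.8,0],[0,0,0]],[[0,0,0],[0,0,0]],[[0,0,0],[0,0,0]]]' | sed -n 2p
python3 -c "
from h import *
cage(-2,-11,.07,42)"
```

```text
tcp_pos: [0.5439, -0.0159, 0.1586]
tcp_pos: [0.5504, -0.0557, 0.1585]
t 12.0 lf [[-1.5 -8.7]] z 0.1585 theta 42.73 F [-0.1  0.7 -0.1] M [ 0.03  0.02 -0.02]
shift cm [-0.21  0.12  8.85] turn [ 0.0002  0.0002 -0.0127] q [-0.61  0.46  0.79  1.96 -0.41  0.89 -0.2 ]
```

```bash
python3 -m crank '[[[-0.2,0.1,2.2],[0,0,-0.012]],[[0,0,2.2],[0,0,0]],[[0,0,2.2],[0,0,0]],[[0,0,2.2],[0,0,0]],[[0,0,0],[0,0,0]]]' | sed -n 2p
python3 -m crank '[[[0,0,0],[0,0,0]]]' | sed -n 2p
python3 - <<'E'
from h import *
cage(-2,-11,.008,42)
p,d=grab('side');c=p[150:275,245:415]
cv2.imwrite('pics/c7.png',cv2.resize(c,None,fx=4.7,fy=4.7,interpolation=cv2.INTER_CUBIC)[:,:,::-1])
E
```

```text
tcp_pos: [0.5484, -0.0536, 0.0679]
tcp_pos: [0.5504, -0.0546, 0.0705]
t 12.6 lf [[-1.3 -7.6]] z 0.0705 theta 41.81 F [-0.1  0.3  0.5] M [ 0.01 -0.02  0.02]
shift cm [-0.3   0.18  6.25] turn [-0.0007  0.0003  0.0034] q [-0.52  0.58  0.67  2.01 -0.54  0.73 -0.09]
```

View pics/c7.png

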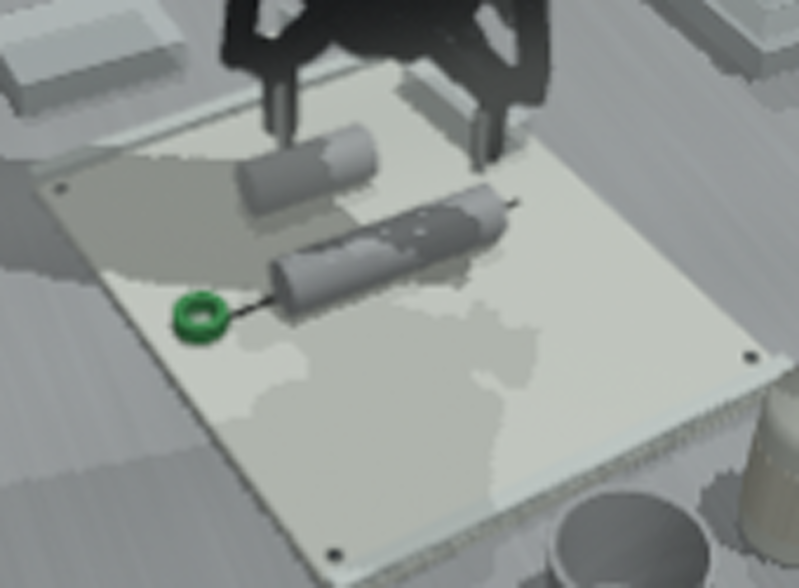

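The tips, at c7 (283,140) and (487,165), are still well above both pins, with the left one on the short pin's side and the right one to the far right. I'll correct the position just above the pin before going in.

```bash
python3 -m crank '[[[-0.3,0.2,1.1],[0,0,0]],[[0,0,1.1],[0,0,0]],[[0,0,1.1],[0,0,0]],[[0,0,0],[0,0,0]],[[0,0,0],[0,0,0]]]' | sed -n 2p
python3 -c "
from h import *
cage(-2,-11,.008,42)"
```

```text
tcp_pos: [0.5503, -0.059, 0.0368]
t 13.15 lf [[ -2.1 -11.9]] z 0.0368 theta 41.94 F [-0.5 -0.3 -0.2] M [-0.01  0.03  0.03]
shift cm [ 0.08 -0.05  2.88] turn [-0.0008  0.0006  0.001 ] q [-0.47  0.63  0.62  2.02 -0.59  0.67 -0.04]
```

```bash
python3 -m crank '[[[0.1,-0.1,0.7],[0,0,0]],[[0,0,0.7],[0,0,0]],[[0,0,0.7],[0,0,0]],[[0,0,0.7],[0,0,0]],[[0,0,0],[0,0,0]]]' | sed -n 2,4p
python3 -c "
from h import *
cage(-2,-11,.008,36)"
```

```text
tcp_pos: [0.5495, -0.0574, 0.0082]
orientation: [-2.758, -1.503, 0.002]
contact_force: [0.4, -0.4, -0.4]
t 13.65 lf [[ -2.6 -10.2]] z 0.0082 theta 41.93 F [ 0.4 -0.4 -0.4] M [ 0.04 -0.05  0.04]
shift cm [-0.02  0.1   0.02] turn [-0.0016  0.0008 -0.1035] q [-0.44  0.68  0.57  2.03 -0.63  0.62 -0.02]
```

```bash
python3 -m crank '[[[0,0.1,0],[0,0,-0.025]],[[0,0,0],[0,0,-0.025]],[[0,0,0],[0,0,-0.025]],[[0,0,0],[0,0,-0.02]],[[0,0,0],[0,0,0]]]' | sed -n 4p
python3 -c "
from h import *
cage(-2,-11,.008,34.5)"
python3 -m crank '[[[0,0,0],[0,0,-0.01]],[[0,0,0],[0,0,-0.01]],[[0,0,0],[0,0,-0.01]],[[0,0,0],[0,0,0]],[[0,0,0],[0,0,0]]]' | sed -n 4p
python3 - <<'E'
from h import *
cage(-2,0,.008,34.5)
grab('side'); pinfit('side',-25,4,-15,60)
E
```

```text
contact_force: [0.6, -0.4, 0.1]
t 14.15 lf [[ -1.  -11.2]] z 0.0095 theta 36.45 F [ 0.6 -0.4  0.1] M [-0.03 -0.05 -0.  ]
shift cm [-0.05 -0.09  0.15] turn [ 0.0003 -0.0004 -0.034 ] q [-0.42  0.67  0.55  2.02 -0.6   0.61  0.06]
contact_force: [-0.4, -1.2, 1.9]
t 14.65 lf [[ -1.1 -11.3]] z 0.0094 theta 34.79 F [-0.4 -1.2  1.9] M [-0.3  -0.05 -0.1 ]
shift cm [ 0.88 -0.72  0.14] turn [ 0.0003  0.0001 -0.0051] q [-0.42  0.67  0.54  2.02 -0.59  0.61  0.08]
side 214 212 n0 -10.5 tilt -1.30deg dz -0.5 ends [-14.1  42.5]
```

```bash
python3 -m crank '[[[0,0,0.1],[0,0,-0.01]],[[0,0,0],[0,0,-0.01]],[[0,0,0],[0,0,-0.005]],[[0,0,0],[0,0,0]],[[0,0,0],[0,0,0]]]' | sed -n 4p
python3 - <<'E'
from h import *
cage(-2,0,.008,33.5)
grab('side'); pinfit('side',-25,4,-15,60)
E
```

```text
contact_force: [0.3, -0.8, 2.8]
t 15.2 lf [[ -0.8 -11.1]] z 0.0084 theta 33.34 F [ 0.3 -0.8  2.8] M [-0.26 -0.18 -0.16]
shift cm [ 0.87 -0.71  0.04] turn [ 0.0005 -0.0002  0.0028] q [-0.41  0.66  0.54  2.02 -0.59  0.61  0.1 ]
side 234 232 n0 -10.4 tilt 0.39deg dz -0.4 ends [-14.4  41.9]
```

```bash
python3 -m crank '[[[0.17,-0.14,0],[0,0,0]],[[0.17,-0.14,0],[0,0,0]],[[0.17,-0.14,0],[0,0,0]],[[0.17,-0.14,0],[0,0,0]],[[0.16,-0.13,0],[0,0,0]]]' | sed -n 4p
python3 -m crank '[[[0,0,0],[0,0,0]],[[0,0,0],[0,0,0]]]' | sed -n 4p
python3 - <<'E'
from h import *
cage(-2,0,.008,33.5)
grab('side'); pinfit('side',-15,15,-15,60)
E
```

```text
contact_force: [2.7, -4.5, 4.0]
contact_force: [1.4, -2.7, 2.7]
t 15.95 lf [[-2.3  0.1]] z 0.0082 theta 33.31 F [ 1.4 -2.7  2.7] M [-0.61 -0.4  -0.19]
shift cm [0.   0.03 0.02] turn [-0.0004 -0.0002  0.0033] q [-0.43  0.66  0.54  2.03 -0.59  0.6   0.08]
side 258 255 n0 0.6 tilt 0.49deg dz -0.4 ends [-14.3  55.3]
```

```bash
python3 -m crank '[[[0,0,0],[0,0,0.015]],[[0,0,0],[0,0,0.015]],[[0,0,0],[0,0,0.01]],[[0,0,0],[0,0,0]],[[0,0,0],[0,0,0]]]' | sed -n 4p
python3 -c "
from h import *
cage(-2,0,.008,36)"
```

```text
contact_force: [0.5, -0.2, -0.1]
t 16.5 lf [[-2.6  0.1]] z 0.0081 theta 35.6 F [ 0.5 -0.2 -0.1] M [-0.03 -0.02  0.06]
shift cm [0.02 0.05 0.01] turn [-0.0009  0.0001  0.007 ] q [-0.44  0.66  0.55  2.03 -0.6   0.61  0.05]
```

```bash
python3 -m crank '[[[0,0,-0.6],[0,0,0]],[[0,0,-0.6],[0,0,0]],[[0,0,-0.6],[0,0,0]],[[0,0,-0.6],[0,0,0]],[[0,0,-0.6],[0,0,0]]]' | sed -n 4p
python3 -m crank '[[[0,0,-2],[0,0,0]],[[0,0,-4],[0,0,0]],[[0,0,-4],[0,0,0]],[[0,0,-4],[0,0,0]],[[4,-3,0],[0,0,0]]]' | sed -n 4p
python3 -m crank '[[[4,-3,0],[0,0,0]],[[4,-3,0],[0,0,0]],[[4,-3,0],[0,0,0]],[[4,-3,0],[0,0,0]],[[4,-3,0],[0,0,0]]]' | sed -n 2p
python3 - <<'E'
from h import *
cage(-2,0,.008,33.5)
for n in('side','top'):
    grab(n); pinfit(n,-25,25)
a=np.load('/tmp/side.npz')['p'][180:230,270:365]; b=np.load('/tmp/top.npz')['p'][165:245,270:350]
a=cv2.resize(a,(760,400),interpolation=cv2.INTER_CUBIC); b=cv2.resize(b,(600,600),interpolation=cv2.INTER_CUBIC)
cv2.imwrite('pics/c8.png',b[:,:,::-1]); cv2.imwrite('pics/c9.png',a[:,:,::-1])
E
```

```text
contact_force: [-0.5, 0.3, 0.2]
contact_force: [1.6, -0.1, -0.6]
tcp_pos: [0.4937, 0.2495, 0.1789]
t 18.0 lf [[ -9.2 301.7]] z 0.1789 theta 35.63 F [ 1.3 -0.3  1.1] M [ 0.06 -0.05 -0.04]
shift cm [-24.11  18.16  17.07] turn [ 0.     -0.0008 -0.0372] q [-1.16  0.41  0.75  1.94 -0.35  0.92 -0.7 ]
side 616 586 n0 1.2 tilt 0.13deg dz -0.5 ends [-61.7  56.3]
top 459 424 n0 2.3 tilt -0.12deg dz -1.4 ends [-60.3  56. ]
```

View pics/c8.png

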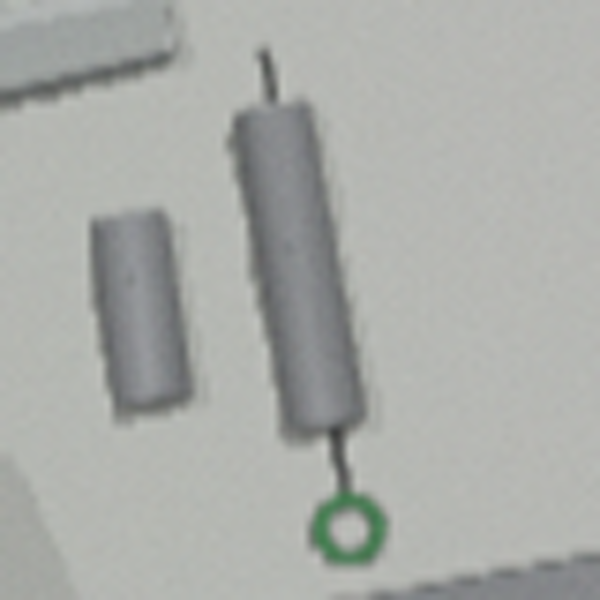

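The crop shows the pin on the line, which comes out at (272,102) at the far end and (335,432) at the near end. The near end looks slightly left of the line, so I'll refit the line from the first pictures at subpixel level.

Run:
```python
from h import *
def linefit(n,img,p0,p1,horiz):
    g=cv2.cvtColor(img,cv2.COLOR_BGR2GRAY).astype(float); P=[]
    if horiz: g=g.T; p0=p0[::-1]; p1=p1[::-1]
    lo,hi=sorted((p0,p1),key=lambda p:p[1])
    for v in range(int(lo[1])+2,int(hi[1])-1):
        u=lo[0]+(hi[0]-lo[0])*(v-lo[1])/(hi[1]-lo[1]); us=np.arange(round(u)-4,round(u)+5)
        w=np.clip(np.median(g[v,us])-12-g[v,us],0,None)
        if w.sum()>5: P.append((w@us/w.sum(),v))
    P=np.array(P)
    if horiz: P=P[:,::-1]
    X=plane(n,P,.01); l=lf(X); c=np.polyfit(l[:,0],l[:,1],1)
    for _ in range(2):
        k=abs(l[:,1]-np.polyval(c,l[:,0]))<1.5; c=np.polyfit(l[k,0],l[k,1],1)
    print(n,len(P),k.sum(),'line n at mid %.2f tilt %.2f deg'%(c[1],np.degrees(np.arctan(c[0]))))
linefit('top',cv2.imread('pics/top0.png'),c1(301,157),c1(355,453),False)
linefit('side',cv2.imread('pics/side0.png'),c2(519,201),c2(232,315),True)
# pin silhouette edges in the current top image (gradient), tangent points about z .025
g=cv2.GaussianBlur(cv2.cvtColor(np.load('/tmp/top.npz')['p'],cv2.COLOR_RGB2GRAY).astype(float),(0,0),.7)
L=[];Rr=[]
for v in range(182,220):
    uc=270+(274+49*((v-165)*7.5-105)/325)/7.5
    us=np.arange(int(uc)-9,int(uc)+10); f=np.interp(np.arange(us[0],us[-1],.05),us,g[v,us]); x=np.arange(us[0],us[-1],.05)
    hi=np.median(g[v,[us[0],us[1],us[-1],us[-2]]]); lo=np.median(g[v,us[7:12]]); th=(hi+lo)/2
    b=x[(f<th)]; L.append((b.min(),v)); Rr.append((b.max(),v))
l=lf(plane('top',L,.025)); q=lf(plane('top',Rr,.025))
for e in(l,q): c=np.polyfit(e[:,0],e[:,1],1); print('edge n %.2f tilt %.2f'%(c[1],np.degrees(np.arctan(c[0]))))
```

```text
top 56 56 line n at mid 0.69 tilt 0.22 deg
side 59 59 line n at mid -0.41 tilt 0.24 deg
edge n 20.28 tilt 0.30
edge n -14.66 tilt 0.04
```

View pics/c9.png

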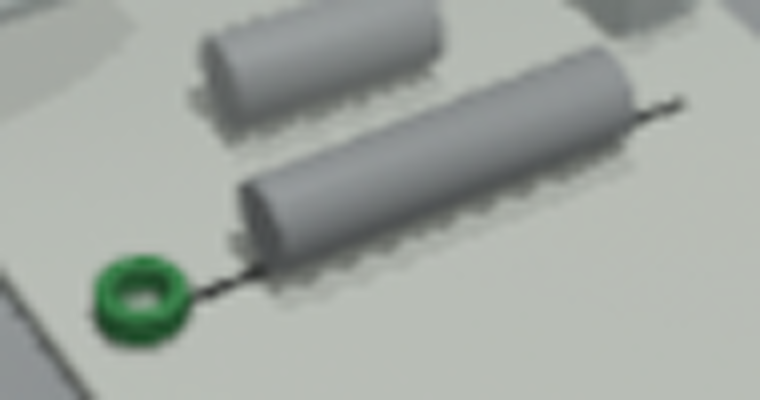

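```bash
python3 -c "
from h import *
print(r.hand_in())"
```

```text
the job is handed in; nothing more can be done
None
```

I rolled the long pin onto the line and handed the job in: it is parallel to the line within about 0.3° and centred across it within about 1.5 mm (2 to 3 mm along it), and the short pin and other objects showed no movement in the pictures.

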